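# Pin the specimen grip to the load cell of a bench force tester

### The arm

A 6-joint arm with a two-finger parallel gripper is mounted at the origin on a cart in front of the work surface, level with it; the furniture and walls round the work are solid. World frame = base frame: x ahead of the robot, y to its left, z up, the work surface at z = 0. Lengths are in mm, angles in rad, forces in N, time in s.
With the tool pointing down it reaches from about 325 to 850 mm from the base axis. Payload 4.4 kg.
Tool frame: the origin (TCP) lies at the very end of the fingers, on their centre line; the grasp point (between the pads) lies 19 mm behind it; z points along the fingers, y is the line along which they close (so a half turn about z gives the same grasp; the last joint's range is limited). The gripper opens to 94 mm and grips with 3 to 60 N. Pads are 16 mm wide; open, the fingers measure 119 mm over their backs; the gripper's body (75 mm by 177 mm) begins 78 mm behind the grasp point.
Start: joints at [-0.15, 0.207, 1.542, -0, 1.393, -0.15], TCP at [575.002, -0.012, 205.447] pointing down, gripper open.
Joint ranges: [-2.73, 2.73], [-0.86, 2.22], [0.23, 2.46], [-1.11, 4.25], [0.08, 2.63], [-2.82, 2.82]. Speed limits (rad/s): [2.79, 2.79, 3.14, 3.14, 3.14, 3.14].

### API

Orientations are given as a unit quaternion [w, x, y, z].
In Python, from rig import robot, read_camera, calibration gives the robot as it stands.
- The arm moves only by the tool step_arm, never from a script. Its argument "increments" is a list of rows, each an object of numbers: "fingers": the closure, from -1 (fully open) to 1 (shut); "dx", "dy", "dz": the shift along the tool's x, y, z in mm; "rx", "ry", "rz": the turn, a rotation vector about the tool's x, y, z in rad. A call has 1 to 10 rows; each row is the pose to reach, as a shift and turn from the pose commanded when the call began, along the tool's axes at that moment; what a row does not reach only later rows make up. A row lasts 1/12 s, in which the tool goes at most 41.7 mm and 7.16 degrees, less where a joint would pass 70% of its speed; a pose out of reach is approached as far as the arm can. A call with a gripper value outside its range is refused whole. The fingers move at their own pace and stop on an object; "grip_force" is the grip in N (left out, the last holds). Time passes only in rows, so rows that repeat a pose let the fingers close. It gives the time, the measured TCP pose, the force, the opening and the grip force at its end, in the units of the state.
- robot.observe(): the state, without advancing time (a new reading comes with each control period).
- read_camera(name): name is "scene" or "side" or "wrist"; returns the picture (420x560x3 uint8, blue, green, red); there is no depth.
- calibration(name): a dict with "fx", "fy", "cx", "cy" (pixels), "R" (3x3) and "t" (3): a world point X has camera coordinates R X + t. Camera axes: x right, y down, z forward; pixel columns grow to the right and rows downward; lengths in mm; the calibration is good to about 2 mm. A picture is of the moment at which its call begins: read the wrist's pose just before it. calibration takes no time and is no camera call; for the wrist camera it gives the pose at the moment of the call.
- robot.finish_job(): hands the job in; it is judged then, once.
The state is a dict: "time_s": time; "qpos": joint angles; "dq": joint speeds; "joint_efforts": joint torques, N m; "ee_pos": TCP position; "tcp_rot": TCP orientation; "force": force on the tool from outside, world axes, zero at the start; "wrist_torque": the same for the moment, N m; "grip_width": opening from 0.0 (shut) to 1.0 (fully open); "gripper_force": force on a finger pad.
Only numpy, scipy, OpenCV 4.12 (cv2) and the standard library are available. Lean on these libraries where they do the work, as an engineer would, in place of code of your own. Each camera call takes 0.05 s, during which the arm holds its last target. There are 200 camera calls.

### The job

Couple the blue specimen grip to the load cell of the small bench force tester: set the grip on the two steel rails with its fork towards the load cell and slide it along until the load cell's eye lies between the two ears of the fork and seats in the throat, feeling a light push (about 6 N) there. Then take the red-headed clevis pin from its parking hole in the crosshead and pass it down through the upper ear, the eye and the lower ear until its head sits flat on the upper ear, and let go. The load cell is delicate: never load it with more than 10 N, and leave the other things on the bench where they are.

Things in the scene. Friction and masses are not known exactly. Their poses are not given: they have to be found in the camera images.
- tester: Grey force tester fixed to the bench, base plate 370 x 90 x 12 mm (x = -205 to 165 mm). Origin on the bench, on its centre line; x is the pull axis, from the crosshead with the black hand knob to the load cell; z up. Crosshead: x = -202 to -162 mm, y = +-42 mm, up to z = 60 mm; its low jaw reaches x = -156 mm, z 20 to 46 mm. Bracket behind the load cell: 74 mm high.
- rail_mid (a point): Midway between the tester's two steel rails, level with their tops (x = -60, y = 0, z = 24 mm in the tester's frame, same axes). The rails run from x = -162 to +35 mm of the tester, at y = 11 to 29 and -11 to -29 mm; the groove between them is 12 mm deep.
- park_hole (a point): Mouth of the pin's parking hole in the top of the crosshead (x = -182, y = 24, z = 60 mm in the tester's frame): 10 mm wide, 40 mm deep.
- load_cell: S-shaped aluminium load cell, 38 x 34 x 44 mm, at x = 86 to 124 mm, top z = 60 mm; same origin and axes as the tester. A rubber boot reaches to x = 68 mm, and from it a steel eye stud points to -x. The eye is flat, 30 mm wide, 8 mm thick (z = 34 to 42 mm), with a vertical 10 mm hole and a round nose 24 mm before the hole's centre. Load on the cell and eye may never exceed 10 N, from any side.
- eye_mean (a point): Fixed to the load cell: mean place of the eye's hole (x = 17, y = 0, z = 38 mm in the tester's frame, same axes). The true eye, not measured, stands up to 12 mm from it along x (stud screwed in more or less) and 5 mm along y. It swings sideways easily, at most 7 mm, about a seat 55 mm behind it; pushed along +x it gives at 8 N per mm, at most 6 mm.
- grip: Loose specimen grip, 115 mm long, about 0.35 kg, flat underside: steel fork (two round-ended ears 40 mm wide, z = 0 to 8 and 20 to 28 mm), then a blue block, then a dark jaw with black thumbscrew (x = -95 to -76 mm, up to z = 54 mm). Origin on the underside below the bores; x points out of the fork's open end (ears end at x = 20 mm), z up. On the bench at first.
- grip_body (a point): Where to grasp the grip: middle of the blue block (x = -58, y = 0, z = 26 mm in the grip's frame, same axes). The block is 36 mm wide in y, 36 mm long in x, 40 mm high; 40 mm free beside it.
- grip_bore (a point): Centre of the 10 mm bore at the top of the upper ear (28 mm above the grip's underside; axes as the grip's); the lower ear has the same bore below it. Between the ears the throat is a V opening to +x, its sides 40 degrees from the x axis; it centres the eye sideways as it is pushed on, and when the eye is seated in it the eye's hole is in line with the bores.
- clevis_pin: Loose clevis pin, about 50 g, upright in the parking hole at first, its head resting on the crosshead: steel shank 8 mm wide, 36 mm long, its nose tapered (4 mm wide at the tip, full width 5 mm up), and a round red head 16 mm wide, 24 mm high. Origin at the tip, z up along the pin (head from z = 36 to 60 mm).
- pin_head (a point): Centre of the underside of the pin's red head, 36 mm above its tip: this face comes to rest on the upper ear.
- dropper_bottle: Bystander: white dropper bottle, 43 mm wide, 113 mm high; origin at the middle of its underside.
- cube_rack: Bystander: green tube cube, 58 mm; origin at the middle of its underside.
- petri_dish: Bystander: round covered glass dish, 94 mm wide, 16 mm high; origin at the middle of its underside.
- marker_0: Bystander: felt marker with blue cap, 140 mm long, lying on the bench; origin at its middle, underside; y along it.

How it is judged (in metres and radians):
On the way, in this order (a step that is already met when the one before it is completed fails the run):
1. the fork is over the eye at the height of the rails, and the eye seats in its throat, bearing on it with at least 4 N (contact force between grip and load_cell above 4 N and x of grip_bore in the frame of eye_mean between -0.0145 and 0.015 m and y of grip_bore in the frame of eye_mean between -0.008 and 0.008 m and z of grip_bore in the frame of eye_mean between 0.011 and 0.0175 m), for 0.2 s.
2. the pin has passed down through the upper ear and the eye (horizontal distance between pin_head and grip_bore below 0.004 m and z of pin_head in the frame of grip_bore below 0.016 m), for 0.1 s.
At the end, for the whole second after the job is handed in: Grip level on the rails with its bore -14.5 to 15 mm (x) and within 8 mm (y) of eye_mean; the pin through both ears and the eye, its head within 2 mm of the upper ear's top, 2.5 mm and 0.1 rad of the bore's axis; both released and at rest (z of pin_head in the frame of grip_bore between -0.002 and 0.002 m and horizontal distance between pin_head and grip_bore below 0.0025 m and angle between the z axis of clevis_pin and the z axis of grip, either way round below 0.1 rad and angle between grip's own z axis and vertical below 0.05 rad and height (world z) of grip between 0.022 and 0.027 m and x of grip_bore in the frame of eye_mean between -0.0145 and 0.015 m and y of grip_bore in the frame of eye_mean between -0.008 and 0.008 m and linear speed of each of grip, clevis_pin below 0.01 m/s); the robot touches nothing.
It fails at once if the load cell with its eye is loaded with more than 10 N (contact force between load_cell and anything else above 10 N).
It fails at once if a bystander is pushed more than 15 mm (distance of any of dropper_bottle, cube_rack, petri_dish, marker_0 from where it was at the start of the episode above 0.015 m).
It also fails if it takes over 61 s, if anything falls off the work surface, if the arm or the gripper's body presses on something with over 40 N, if the wrist force passes 120 N, or if a joint passes its speed limit or range.

## Working session

There is one attempt and no reset: what is moved stays moved. The work goes in short steps, Python scripts to look and compute and a tool call to move; the robot and the scene stay as the last step left them, time stands still between calls to the robot, and variables do not carry over. Pictures are saved under pics/ and viewed, at most 10 in all, crops included, and the job is handed in when it is done.

Besides the shell and the picture viewer there is one more tool, called after "Call:" by a JSON object that holds its "op" and its "data", one argument or row to a line. step_arm: Moves the arm, as the interface text tells. Its arguments: {"type":"object","properties":{"increments":{"type":"array"},"grip_force":{"type":"number"}},"required":["increments"]}

```bash
mkdir -p pics; ls; python3 - <<'E'
from rig import robot, read_camera, calibration
import cv2,numpy as np
print(robot.observe())
a=read_camera("scene");b=read_camera("side")
cv2.imwrite("pics/scene.png",a);cv2.imwrite("pics/side.png",b)
for n in("scene","side","wrist"):
    c=calibration(n);print(n,c['fx'],c['cx'],c['cy'],np.round(c['R'],3).tolist(),np.round(c['t'],1))
cv2.imwrite("pics/wrist.png",read_camera("wrist"))
E
```

```text
pics
{'time_s': 0.0, 'qpos': array([-1.50494979e-01,  2.07426478e-01,  1.54291686e+00, -1.66183872e-05,
        1.39353138e+00, -1.50494819e-01]), 'dq': array([-0.0013069 ,  0.00038204, -0.00176163, -0.00051951,  0.00037293,
       -0.00018278]), 'joint_efforts': array([-8.39226868e-05, -3.70882022e+01, -2.81415099e+01,  6.96549774e-02,
        3.60915181e-02, -1.71865345e-04]), 'ee_pos': array([5.74193991e+02, 1.08141146e-01, 2.04304756e+02]), 'tcp_rot': array([-9.13828773e-04,  7.07105335e-01,  7.07107307e-01, -6.83329961e-04]), 'force': array([-0.17331145, -0.16481088, -0.43945331]), 'wrist_torque': array([-0.05993198,  0.01288035,  0.02500462]), 'gripper_force': 0.0, 'grip_width': 0.9976635619825112}
scene 401.3352199240163 278.7523106976322 212.0358156893835 [[0.792, -0.61, 0.014], [-0.367, -0.496, -0.787], [0.487, 0.618, -0.617]] [-484.1  168.3  779.1]
side 410.8882399318609 278.6990195110415 212.92520507096475 [[0.955, -0.295, -0.012], [-0.204, -0.631, -0.748], [0.213, 0.717, -0.663]] [-519.3   69.8  951.1]
wrist 340.1512316560569 283.74505285239877 209.58538707592393 [[1.0, 0.001, -0.001], [0.001, -0.974, 0.227], [-0.001, -0.227, -0.974]] [-574.3  -23.3  388.5]
```

View pics/scene.png

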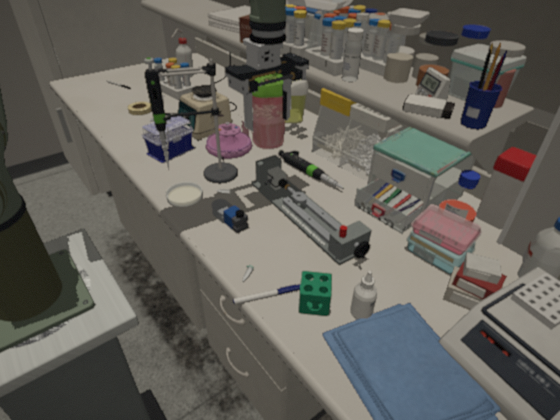

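View pics/side.png

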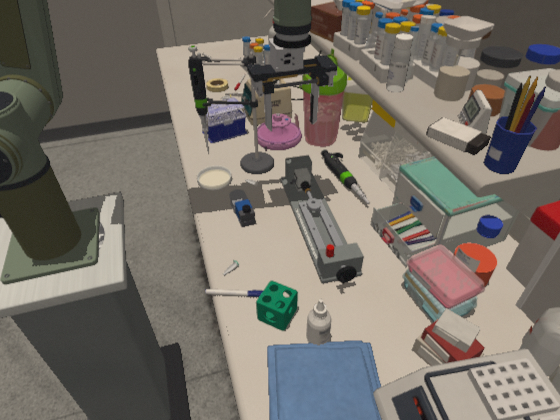

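View pics/wrist.png

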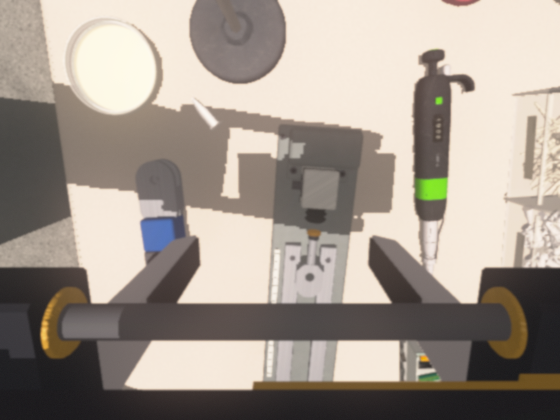

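The wrist view looks straight along the bench: eye hole at about (311,280), load cell top centre at (320,188), grip fork end at (158,163), bore at (154,180) and blue block around (160,235). In the scene view the red pin head is at (343,231), in the side view at (330,251). Grip and tester both point towards world +y.

```bash
cat > h.py <<'E'
from rig import robot, read_camera, calibration
import cv2,numpy as np
def ray(c,p):
    R=np.array(c['R']);t=np.array(c['t'])
    d=R.T@np.array([(p[0]-c['cx'])/c['fx'],(p[1]-c['cy'])/c['fy'],1]);return -R.T@t,d
def onz(c,p,z):
    o,d=ray(c,p);return o+d*(z-o[2])/d[2]
def tri(cs,ps):
    A=0;b=0
    for c,p in zip(cs,ps):
        o,d=ray(c,p);d=d/np.linalg.norm(d);P=np.eye(3)-np.outer(d,d);A=A+P;b=b+P@o
    return np.linalg.solve(A,b)
def mask(im,lo,hi):
    return cv2.inRange(cv2.cvtColor(im,cv2.COLOR_BGR2HSV),lo,hi)
E
python3 - <<'E'
from h import *
np.set_printoptions(precision=1,suppress=True)
C={n:calibration(n) for n in("scene","side","wrist")}
I={n:cv2.imread(f"pics/{n}.png") for n in C}
def cen(n,box,lo,hi):
    x0,y0,x1,y1=box;m=mask(I[n][y0:y1,x0:x1],lo,hi);v,u=np.nonzero(m);return np.array([u.mean()+x0,v.mean()+y0]),len(u)
red=((0,120,80),(8,255,255))
a,n=cen("scene",(325,215,360,245),*red);b,k=cen("side",(315,238,345,262),*red)
print("pin",a,n,b,k,tri([C["scene"],C["side"]],[a,b]))
blue=((100,120,40),(130,255,255))
x0,y0=130,200
m=mask(I["wrist"][200:262,130:200],*blue)
c=max(cv2.findContours(m,0,2)[0],key=cv2.contourArea)+[x0,y0];r=cv2.minAreaRect(c);print("blue",r)
a,n=cen("scene",(210,195,255,235),*blue);b,k=cen("side",(225,190,265,230),*blue)
print("bluetri",a,b,tri([C["scene"],C["side"]],[a,b]))
w=C["wrist"]
print("eye",onz(w,(311,280),42),"lc",onz(w,(320.5,188),60))
for p in((285,245),(279,380),(336,245),(322,380)):print("rail",onz(w,p,24))
print("bore",onz(w,(154,180),28),"forkend",onz(w,(156,160),28))
for p in((141,220),(172,217),(145,250)):print("blk",onz(w,p,46))
cv2.imwrite("pics/wz.png",np.hstack([cv2.resize(I["wrist"][140:280,120:220],None,fx=4,fy=4),cv2.resize(I["wrist"][230:370,260:350],None,fx=4,fy=4)]))
E
```

```text
pin [342.6 230.1] 58 [329.6 250.2] 88 [ 565.6 -276.7   74.4]
blue ((158.41123962402344, 234.74574279785156), (28.684526443481445, 29.03504753112793), 83.2901611328125)
bluetri [230.  214.5] [241.6 205.2] [439.3 -30.6  22.5]
eye [604. -92.  42.] lc [609.8  11.8  60. ]
rail [575.9 -58.3  24. ]
rail [ 568.8 -232.9   24. ]
rail [632.6 -58.3  24. ]
rail [ 621.6 -232.8   24. ]
bore [438.   14.9  28. ] forkend [441.9  35.8  28. ]
blk [428.  -23.9  46. ]
blk [460.1 -20.7  46. ]
blk [429.1 -56.4  46. ]
```

View pics/wz.png

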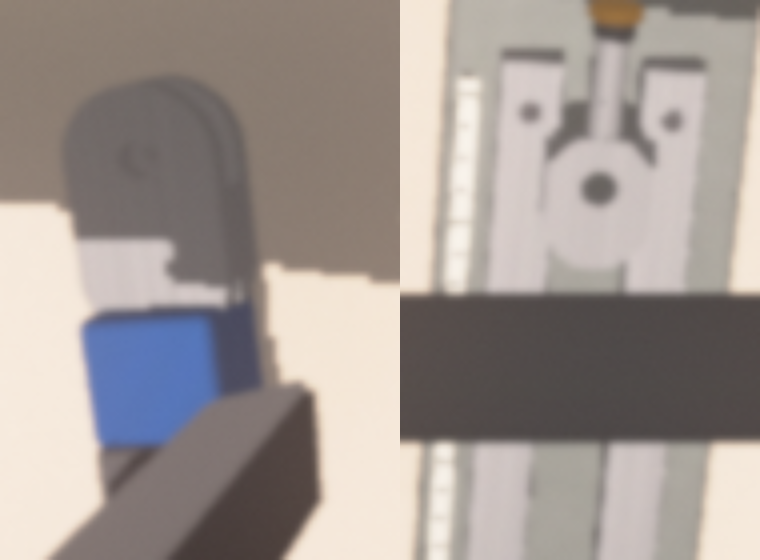

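The crop puts the eye hole at wrist (309.5,276.8), the bore at (154.5,179.5) and the block's front edge at (140.7,221.2)–(173.2,219.5). The grip axis points about 98° and the tester axis about 86.5°. Next I go above the grip and look again.

Call:
{"op": "step_arm", "data": {
  "increments": [
    {"fingers": -1,"dx": -30,"dy": -30,"rz": -0.05},
    {"fingers": -1,"dx": -60,"dy": -60,"rz": -0.1},
    {"fingers": -1,"dx": -80,"dy": -95,"rz": -0.14},
    {"fingers": -1,"dx": -90,"dy": -128,"dz": 0,"rz": -0.14},
    {"fingers": -1,"dx": -90,"dy": -128,"dz": 0,"rz": -0.14},
    {"fingers": -1,"dx": -90,"dy": -128,"dz": 0,"rz": -0.14}
  ]
}}

```text
validation failed for argument at $.in...
```

```bash
python3 - <<'E'
from h import *
np.set_printoptions(precision=2,suppress=True)
s=robot.observe();c=calibration("wrist");im=read_camera("wrist");cv2.imwrite("pics/w2.png",im)
print(s['ee_pos'],s['tcp_rot'],s['time_s'])
m=mask(im,(100,120,40),(130,255,255))
k=max(cv2.findContours(m,0,2)[0],key=cv2.contourArea);print(cv2.minAreaRect(k),cv2.boundingRect(k))
for z in(0,40,46):
  print(z,[onz(c,p,z)[:2] for p in cv2.boxPoints(cv2.minAreaRect(k))])
np.save("c2.npy",c,allow_pickle=True)
E
```

```text
[574.39   0.06 204.56] [-0.    0.71  0.71 -0.  ] 0.15
((158.22616577148438, 234.49188232421875), (29.2294921875, 29.049341201782227), 82.23483276367188) (142, 220, 31, 30)
0 [array([408.83, -38.49]), array([442.79, -33.73]), array([444.82, -69.26]), array([410.16, -74.22])]
40 [array([426.13, -27.58]), array([456.55, -23.32]), array([458.36, -55.15]), array([427.33, -59.59])]
46 [array([428.73, -25.95]), array([458.61, -21.76]), array([460.39, -53.03]), array([429.9 , -57.39])]
```

View pics/w2.png

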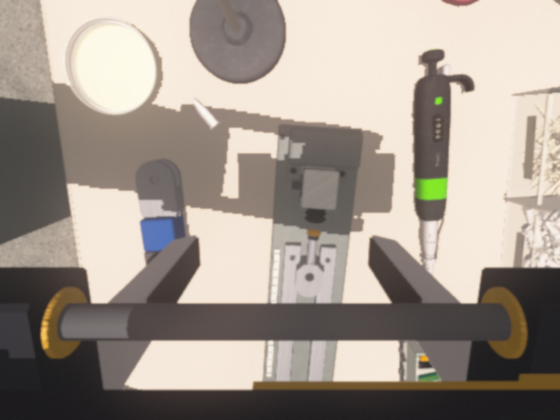

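The arm did not move: the call was refused and the view is unchanged. Perhaps every row must carry all the keys, so I'll give complete rows.

Call:
{"op": "step_arm", "data": {
  "increments": [
    {"fingers": -1,"dx": -30,"dy": -30,"dz": 0,"rx": 0,"ry": 0,"rz": -0.05},
    {"fingers": -1,"dx": -60,"dy": -60,"dz": 0,"rx": 0,"ry": 0,"rz": -0.1},
    {"fingers": -1,"dx": -80,"dy": -95,"dz": 0,"rx": 0,"ry": 0,"rz": -0.14},
    {"fingers": -1,"dx": -90,"dy": -128,"dz": 0,"rx": 0,"ry": 0,"rz": -0.14},
    {"fingers": -1,"dx": -90,"dy": -128,"dz": 0,"rx": 0,"ry": 0,"rz": -0.14},
    {"fingers": -1,"dx": -90,"dy": -128,"dz": 0,"rx": 0,"ry": 0,"rz": -0.14}
  ]
}}

```text
time_s: 0.7
ee_pos: [445.7, -90.3, 205.2]
tcp_rot: [-0.0, 0.657, 0.754, 0.0]
force: [0.2, -0.0, 1.1]
grip_width: 1.002
gripper_force: 0.0
```

```bash
python3 - <<'E'
from h import *
np.set_printoptions(precision=2,suppress=True)
s=robot.observe();c=calibration("wrist");im=read_camera("wrist");cv2.imwrite("pics/w3.png",im)
m=mask(im,(100,120,40),(130,255,255))
k=max(cv2.findContours(m,0,2)[0],key=cv2.contourArea);print(cv2.minAreaRect(k),cv2.boundingRect(k))
for z in(0,40):
  print(z,[onz(c,p,z)[:2] for p in cv2.boxPoints(cv2.minAreaRect(k))])
E
```

```text
((284.80352783203125, 148.35862731933594), (32.38773727416992, 33.30124282836914), 4.763641834259033) (268, 131, 35, 34)
0 [array([423.86, -63.8 ]), array([422.27, -27.35]), array([457.85, -25.32]), array([460.23, -61.79])]
40 [array([425.19, -59.76]), array([423.77, -27.11]), array([455.64, -25.29]), array([457.78, -57.96])]
```

View pics/w3.png

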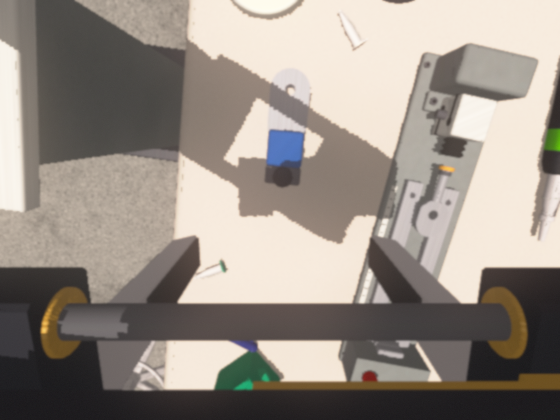

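The grip's block centre is at (285,148), with its axis tilted about 5° in the image: world centre about (440.6,-42.5), yaw about 93°.

Call:
{"op": "step_arm", "data": {
  "increments": [
    {"fingers": -1,"dx": 30,"dy": 1,"dz": 25,"rx": 0,"ry": 0,"rz": 0.05},
    {"fingers": -1,"dx": 48,"dy": 1.6,"dz": 60,"rx": 0,"ry": 0,"rz": 0.09},
    {"fingers": -1,"dx": 48,"dy": 1.6,"dz": 100,"rx": 0,"ry": 0,"rz": 0.09},
    {"fingers": -1,"dx": 48,"dy": 1.6,"dz": 140,"rx": 0,"ry": 0,"rz": 0.09},
    {"fingers": -1,"dx": 48,"dy": 1.6,"dz": 175,"rx": 0,"ry": 0,"rz": 0.09},
    {"fingers": -1,"dx": 48,"dy": 1.6,"dz": 197,"rx": 0,"ry": 0,"rz": 0.09},
    {"fingers": -1,"dx": 48,"dy": 1.6,"dz": 197,"rx": 0,"ry": 0,"rz": 0.09},
    {"fingers": 1,"dx": 48,"dy": 1.6,"dz": 197,"rx": 0,"ry": 0,"rz": 0.09},
    {"fingers": 1,"dx": 48,"dy": 1.6,"dz": 197,"rx": 0,"ry": 0,"rz": 0.09},
    {"fingers": 1,"dx": 48,"dy": 1.6,"dz": 197,"rx": 0,"ry": 0,"rz": 0.09}
  ],
  "grip_force": 40
}}

```text
time_s: 1.58
ee_pos: [444.6, -42.7, 10.5]
tcp_rot: [0.002, 0.689, 0.725, 0.001]
force: [0.0, 0.2, 0.9]
grip_width: 0.823
gripper_force: 0.0
```

Call:
{"op": "step_arm", "data": {
  "increments": [
    {"fingers": 1,"dx": 0,"dy": 0,"dz": 0,"rx": 0,"ry": 0,"rz": 0},
    {"fingers": 1,"dx": 0,"dy": 0,"dz": 0,"rx": 0,"ry": 0,"rz": 0},
    {"fingers": 1,"dx": 0,"dy": 0,"dz": 0,"rx": 0,"ry": 0,"rz": 0},
    {"fingers": 1,"dx": 0,"dy": 0,"dz": 0,"rx": 0,"ry": 0,"rz": 0},
    {"fingers": 1,"dx": 0,"dy": 0,"dz": 0,"rx": 0,"ry": 0,"rz": 0},
    {"fingers": 1,"dx": 0,"dy": 0,"dz": 0,"rx": 0,"ry": 0,"rz": 0}
  ]
}}

```text
time_s: 2.08
ee_pos: [441.6, -42.3, 8.6]
tcp_rot: [-0.0, 0.689, 0.725, -0.0]
force: [-2.9, -0.9, 1.9]
grip_width: 0.397
gripper_force: 1.0
```

Call:
{"op": "step_arm", "data": {
  "increments": [
    {"fingers": 1,"dx": 0,"dy": 0,"dz": 0,"rx": 0,"ry": 0,"rz": 0},
    {"fingers": 1,"dx": 0,"dy": 0,"dz": 0,"rx": 0,"ry": 0,"rz": 0},
    {"fingers": 1,"dx": 0,"dy": 0,"dz": 0,"rx": 0,"ry": 0,"rz": 0},
    {"fingers": 1,"dx": 0,"dy": 0,"dz": -10,"rx": 0,"ry": 0,"rz": 0},
    {"fingers": 1,"dx": 0,"dy": 0,"dz": -40,"rx": 0,"ry": 0,"rz": 0},
    {"fingers": 1,"dx": 0,"dy": 0,"dz": -70,"rx": 0,"ry": 0,"rz": 0},
    {"fingers": 1,"dx": 0,"dy": 0,"dz": -100,"rx": 0,"ry": 0,"rz": 0.0},
    {"fingers": 1,"dx": 0,"dy": 0,"dz": -120,"rx": 0,"ry": 0,"rz": 0},
    {"fingers": 1,"dx": 0,"dy": 0,"dz": -120,"rx": 0,"ry": 0,"rz": 0}
  ]
}}

```text
time_s: 2.83
ee_pos: [445.9, -43.2, 133.3]
tcp_rot: [0.005, 0.689, 0.725, 0.003]
force: [1.9, 0.3, -3.7]
grip_width: 0.378
gripper_force: 39.9
```

```bash
python3 - <<'E'
from h import *
np.set_printoptions(precision=2,suppress=True)
im=read_camera("wrist");c=calibration("wrist");cv2.imwrite("pics/w4.png",im)
s=robot.observe();print(s['ee_pos'],s['tcp_rot'],s['grip_width'],s['gripper_force'],s['force'],s['time_s'])
a=cv2.imread("pics/w3.png")
cv2.imwrite("pics/z4.png",np.hstack([cv2.resize(a[130:330,340:480],None,fx=2.8,fy=2.8,interpolation=2),cv2.resize(im[60:340,150:550],None,fx=1,fy=2)]))
E
```

```text
[444.05 -42.74 130.64] [0.   0.69 0.72 0.  ] 0.37624858708264153 39.935081005096436 [ 0.22 -0.   -4.25] 2.8833
```

View pics/z4.png

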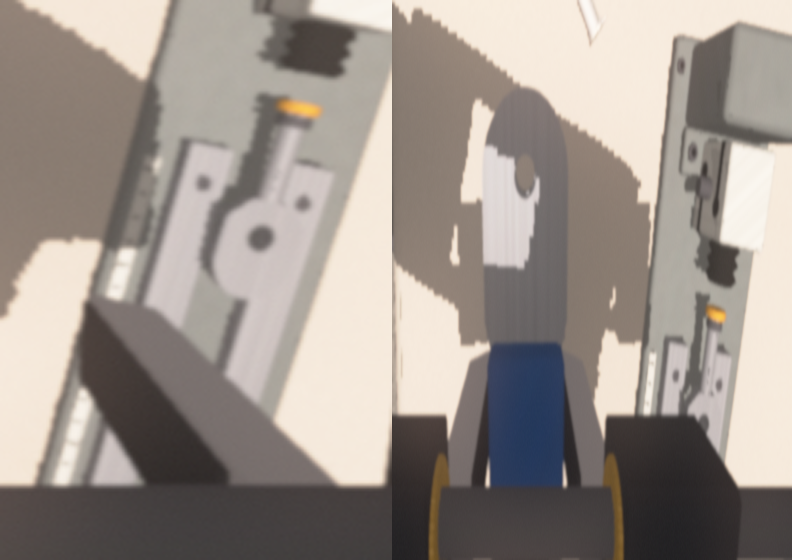

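The left part shows the eye hole at w3 (432.9,215). The right part shows the grip held straight, with its bore at w4 (282,147.5) and the plate's left edge from (430,80) to (398,260).

```bash
python3 - <<'E'
from h import *
np.set_printoptions(precision=2,suppress=True)
c=calibration("wrist");s=robot.observe();p=s['ee_pos'];print(p)
b=onz(c,(282,147.5),p[2]-8.6+28);print("bore",b,b-p)
e0=onz(c,(430,80),12);e1=onz(c,(398,260),12);d=e0-e1;print("edge",e0,e1,np.degrees(np.arctan2(d[1],d[0])))
print("eye w4",onz(c,(463,272.5),42))
for n in("side","scene"):
  c=calibration(n);im=cv2.imread(f"pics/{n}.png")
  v,u=np.nonzero(mask(im[215:262,315:360],(0,120,80),(8,255,255)));q=(u.mean()+315,v.mean()+215)
  print(n,"pin at z72",onz(c,q,72))
# lines from first wrist pic (TCP 574.3,0,204.5): calibration printed there
c=dict(fx=340.15,fy=340.15,cx=283.75,cy=209.59,R=[[1,.001,-.001],[.001,-.974,.227],[-.001,-.227,-.974]],t=[-574.3,-23.3,388.5])
print("eye w1",onz(c,(309.5,276.8),42),"rails",[onz(c,q,24)[:2] for q in((285.5,245),(277.5,368.7),(336.5,246),(325,355))])
E
```

```text
[444.05 -42.74 130.64]
bore [440.36  15.31 150.04] [-3.69 58.05 19.4 ]
edge [560.45  69.28  12.  ] [554.21 -89.54  12.  ] 87.74909253124245
eye w4 [599.25 -86.73  42.  ]
side pin at z72 [ 565.96 -276.85   72.  ]
scene pin at z72 [ 569.04 -272.85   72.  ]
eye w1 [602.21 -87.88  42.  ] rails [array([576.32, -58.02]), array([ 566.89, -216.41]), array([633.01, -59.11]), array([ 624.13, -197.3 ])]
```

Call:
{"op": "step_arm", "data": {
  "increments": [
    {"fingers": 1,"dx": -30,"dy": 26,"dz": 0,"rx": 0,"ry": 0,"rz": 0.03},
    {"fingers": 1,"dx": -58,"dy": 51,"dz": 0,"rx": 0,"ry": 0,"rz": 0.06},
    {"fingers": 1,"dx": -86,"dy": 76,"dz": 0,"rx": 0,"ry": 0,"rz": 0.09},
    {"fingers": 1,"dx": -114,"dy": 101,"dz": 0,"rx": 0,"ry": 0,"rz": 0.112},
    {"fingers": 1,"dx": -142,"dy": 126,"dz": 0,"rx": 0,"ry": 0,"rz": 0.112},
    {"fingers": 1,"dx": -166,"dy": 147,"dz": 0,"rx": 0,"ry": 0,"rz": 0.112},
    {"fingers": 1,"dx": -166,"dy": 147,"dz": 20,"rx": 0,"ry": 0,"rz": 0.112},
    {"fingers": 1,"dx": -166,"dy": 147,"dz": 40,"rx": 0,"ry": 0,"rz": 0.112},
    {"fingers": 1,"dx": -166,"dy": 147,"dz": 50,"rx": 0,"ry": 0,"rz": 0.112},
    {"fingers": 1,"dx": -166,"dy": 147,"dz": 50,"rx": 0,"ry": 0,"rz": 0.112}
  ]
}}

```text
time_s: 3.72
ee_pos: [592.4, -198.4, 71.8]
tcp_rot: [-0.006, 0.729, 0.685, -0.002]
force: [-1.5, 1.5, -3.8]
grip_width: 0.381
gripper_force: 39.9
```

Call:
{"op": "step_arm", "data": {
  "increments": [
    {"fingers": 1,"dx": 0,"dy": 0,"dz": 0,"rx": 0,"ry": 0,"rz": 0},
    {"fingers": 1,"dx": 0,"dy": 0,"dz": 0,"rx": 0,"ry": 0,"rz": 0},
    {"fingers": 1,"dx": 0,"dy": 0,"dz": 0,"rx": 0,"ry": 0,"rz": 0},
    {"fingers": 1,"dx": 0,"dy": 0,"dz": 0,"rx": 0,"ry": 0,"rz": 0},
    {"fingers": 1,"dx": 0,"dy": 0,"dz": 0,"rx": 0,"ry": 0,"rz": 0}
  ]
}}

```text
time_s: 4.13
ee_pos: [597.8, -200.9, 79.8]
tcp_rot: [0.001, 0.729, 0.685, 0.0]
force: [-0.6, 0.5, -3.4]
grip_width: 0.383
gripper_force: 39.9
```

```bash
python3 - <<'E'
from h import *
import pickle
np.set_printoptions(precision=3,suppress=True)
s=robot.observe();c=calibration("wrist");im=read_camera("wrist");pickle.dump(c,open("c5.pkl","wb"))
print(s['ee_pos'],s['tcp_rot'],s['force'],s['time_s'])
cv2.imwrite("pics/w5.png",im);cv2.imwrite("pics/z5.png",cv2.resize(im[0:260,160:420],None,fx=2.3,fy=2.3,interpolation=2))
E
```

```text
[ 597.779 -200.884   79.848] [0.001 0.729 0.685 0.   ] [-0.589  0.451 -3.402] 4.1333
```

View pics/z5.png

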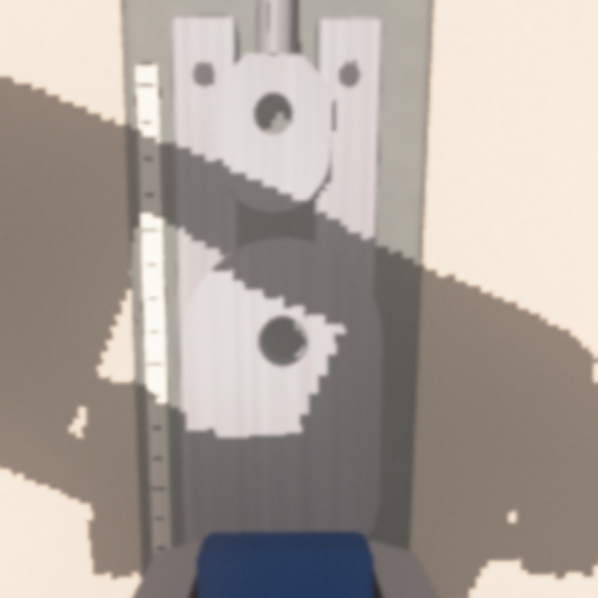

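Eye hole at full-frame (278.7,49.1), bore at (283.0,148.3). Rail outer edges run from (234.8,7.8) to (236.1,102) on the left and from (325.7,7.8) to (323.5,102) on the right.

```bash
python3 - <<'E'
from h import *
import pickle
np.set_printoptions(precision=2,suppress=True)
c=pickle.load(open("c5.pkl","rb"));p=np.array([597.78,-200.88,79.85])
a=2*np.arctan2(.685,.729);X=np.array([np.cos(a),np.sin(a)]);Y=np.array([X[1],-X[0]])
print("tool yaw",np.degrees(a))
for n,q,z in(("eye",(278.7,49.1),42),("bore",(283,148.3),99.2),("L1",(234.8,7.8),24),("L2",(236.1,102),24),("R1",(325.7,7.8),24),("R2",(323.5,102),24)):
  w=onz(c,q,z);d=(w-p)[:2];print(n,w,"tool",d@X,d@Y)
E
```

```text
tool yaw 86.4353591542165
eye [601.97 -88.62  42.  ] tool 112.30530749807399 -2.802885427501859
bore [ 601.06 -143.22   99.2 ] tool 57.75566432652113 -0.31574917668756486
L1 [576.32 -59.44  24.  ] tool 139.83054356138788 -30.213695722655494
L2 [ 571.92 -115.25   24.  ] tool 83.86024585479794 -31.138607885935684
R1 [632.72 -62.84  24.  ] tool 139.9502640257509 26.290885177452314
R2 [ 629.42 -118.75   24.  ] tool 83.93529158212863 26.477278918274415
```

Call:
{"op": "step_arm", "data": {
  "increments": [
    {"fingers": 1,"dx": 0,"dy": -2.3,"dz": 12,"rx": 0,"ry": 0,"rz": 0},
    {"fingers": 1,"dx": 0,"dy": -2.3,"dz": 25,"rx": 0,"ry": 0,"rz": 0},
    {"fingers": 1,"dx": 0,"dy": -2.3,"dz": 36,"rx": 0,"ry": 0,"rz": 0},
    {"fingers": 1,"dx": 0,"dy": -2.3,"dz": 42,"rx": 0,"ry": 0,"rz": 0},
    {"fingers": 1,"dx": 0,"dy": -2.3,"dz": 44,"rx": 0,"ry": 0,"rz": 0},
    {"fingers": 1,"dx": 0,"dy": -2.3,"dz": 44,"rx": 0,"ry": 0,"rz": 0},
    {"fingers": 1,"dx": 0,"dy": -2.3,"dz": 44,"rx": 0,"ry": 0,"rz": 0},
    {"fingers": 1,"dx": 0,"dy": -2.3,"dz": 44,"rx": 0,"ry": 0,"rz": 0},
    {"fingers": 1,"dx": 0,"dy": -2.3,"dz": 44,"rx": 0,"ry": 0,"rz": 0},
    {"fingers": 1,"dx": 0,"dy": -2.3,"dz": 44,"rx": 0,"ry": 0,"rz": 0}
  ]
}}

```text
time_s: 5.02
ee_pos: [595.0, -200.7, 34.8]
tcp_rot: [0.0, 0.729, 0.685, 0.0]
force: [0.1, -0.1, -3.8]
grip_width: 0.381
gripper_force: 40.0
```

Call:
{"op": "step_arm", "data": {
  "increments": [
    {"fingers": 1,"dx": 0,"dy": 0,"dz": 0.5,"rx": 0,"ry": 0,"rz": 0},
    {"fingers": 1,"dx": 0,"dy": 0,"dz": 1,"rx": 0,"ry": 0,"rz": 0},
    {"fingers": 1,"dx": 0,"dy": 0,"dz": 1,"rx": 0,"ry": 0,"rz": 0},
    {"fingers": 1,"dx": 0,"dy": 0,"dz": 1,"rx": 0,"ry": 0,"rz": 0}
  ]
}}

```text
time_s: 5.35
ee_pos: [594.6, -200.5, 33.4]
tcp_rot: [-0.0, 0.729, 0.685, -0.0]
force: [-0.8, -0.3, -4.1]
grip_width: 0.38
gripper_force: 40.0
```

Call:
{"op": "step_arm", "data": {
  "increments": [
    {"fingers": 1,"dx": 0,"dy": 0,"dz": 0.4,"rx": 0,"ry": 0,"rz": 0},
    {"fingers": 1,"dx": 0,"dy": 0,"dz": 0.8,"rx": 0,"ry": 0,"rz": 0},
    {"fingers": 1,"dx": 0,"dy": 0,"dz": 0.8,"rx": 0,"ry": 0,"rz": 0},
    {"fingers": 1,"dx": 0,"dy": 0,"dz": 0.8,"rx": 0,"ry": 0,"rz": 0}
  ]
}}

```text
time_s: 5.68
ee_pos: [594.7, -200.6, 32.6]
tcp_rot: [-0.0, 0.729, 0.685, 0.0]
force: [-0.7, 0.4, -3.4]
grip_width: 0.38
gripper_force: 40.0
```

Call:
{"op": "step_arm", "data": {
  "increments": [
    {"fingers": 1,"dx": 0,"dy": 0,"dz": 0.3,"rx": 0,"ry": 0,"rz": 0},
    {"fingers": 1,"dx": 0,"dy": 0,"dz": 0.6,"rx": 0,"ry": 0,"rz": 0},
    {"fingers": 1,"dx": 0,"dy": 0,"dz": 0.6,"rx": 0,"ry": 0,"rz": 0},
    {"fingers": 1,"dx": 0,"dy": 0,"dz": 0.6,"rx": 0,"ry": 0,"rz": 0}
  ]
}}

```text
time_s: 6.02
ee_pos: [594.8, -200.6, 32.5]
tcp_rot: [0.0, 0.729, 0.685, 0.0]
force: [-1.8, 0.2, 0.2]
grip_width: 0.378
gripper_force: 40.0
```

Call:
{"op": "step_arm", "data": {
  "increments": [
    {"fingers": 1,"dx": 3,"dy": 0,"dz": 0,"rx": 0,"ry": 0,"rz": 0},
    {"fingers": 1,"dx": 7,"dy": 0,"dz": 0,"rx": 0,"ry": 0,"rz": 0},
    {"fingers": 1,"dx": 12,"dy": 0,"dz": 0,"rx": 0,"ry": 0,"rz": 0},
    {"fingers": 1,"dx": 17,"dy": 0,"dz": 0,"rx": 0,"ry": 0,"rz": 0},
    {"fingers": 1,"dx": 22,"dy": 0,"dz": 0,"rx": 0,"ry": 0,"rz": 0},
    {"fingers": 1,"dx": 27,"dy": 0,"dz": 0,"rx": 0,"ry": 0,"rz": 0},
    {"fingers": 1,"dx": 32,"dy": 0,"dz": 0,"rx": 0,"ry": 0,"rz": 0},
    {"fingers": 1,"dx": 36,"dy": 0,"dz": 0,"rx": 0,"ry": 0,"rz": 0},
    {"fingers": 1,"dx": 38,"dy": 0,"dz": 0,"rx": 0,"ry": 0,"rz": 0},
    {"fingers": 1,"dx": 39,"dy": 0,"dz": 0,"rx": 0,"ry": 0,"rz": 0}
  ]
}}

```text
time_s: 6.85
ee_pos: [597.5, -161.6, 32.5]
tcp_rot: [0.001, 0.728, 0.685, 0.0]
force: [-0.5, -3.8, 3.1]
grip_width: 0.383
gripper_force: 40.0
```

Call:
{"op": "step_arm", "data": {
  "increments": [
    {"fingers": 1,"dx": 1,"dy": 0,"dz": 0,"rx": 0,"ry": 0,"rz": 0},
    {"fingers": 1,"dx": 2,"dy": 0,"dz": 0,"rx": 0,"ry": 0,"rz": 0},
    {"fingers": 1,"dx": 3,"dy": 0,"dz": 0,"rx": 0,"ry": 0,"rz": 0},
    {"fingers": 1,"dx": 4,"dy": 0,"dz": 0,"rx": 0,"ry": 0,"rz": 0},
    {"fingers": 1,"dx": 5,"dy": 0,"dz": 0,"rx": 0,"ry": 0,"rz": 0},
    {"fingers": 1,"dx": 6,"dy": 0,"dz": 0,"rx": 0,"ry": 0,"rz": 0},
    {"fingers": 1,"dx": 7,"dy": 0,"dz": 0,"rx": 0,"ry": 0,"rz": 0},
    {"fingers": 1,"dx": 8,"dy": 0,"dz": 0,"rx": 0,"ry": 0,"rz": 0},
    {"fingers": 1,"dx": 8,"dy": 0,"dz": 0,"rx": 0,"ry": 0,"rz": 0},
    {"fingers": 1,"dx": 8,"dy": 0,"dz": 0,"rx": 0,"ry": 0,"rz": 0}
  ]
}}

```text
time_s: 7.68
ee_pos: [598.0, -153.9, 32.5]
tcp_rot: [0.0, 0.729, 0.685, 0.0]
force: [-0.2, -4.5, 6.2]
grip_width: 0.381
gripper_force: 40.0
```

Call:
{"op": "step_arm", "data": {
  "increments": [
    {"fingers": 1,"dx": 0.3,"dy": 0,"dz": -0.4,"rx": 0,"ry": 0,"rz": 0},
    {"fingers": 1,"dx": 0.7,"dy": 0,"dz": -0.4,"rx": 0,"ry": 0,"rz": 0},
    {"fingers": 1,"dx": 1.1,"dy": 0,"dz": -0.4,"rx": 0,"ry": 0,"rz": 0},
    {"fingers": 1,"dx": 1.5,"dy": 0,"dz": -0.4,"rx": 0,"ry": 0,"rz": 0},
    {"fingers": 1,"dx": 1.9,"dy": 0,"dz": -0.4,"rx": 0,"ry": 0,"rz": 0},
    {"fingers": 1,"dx": 2.3,"dy": 0,"dz": -0.4,"rx": 0,"ry": 0,"rz": 0},
    {"fingers": 1,"dx": 2.7,"dy": 0,"dz": -0.4,"rx": 0,"ry": 0,"rz": 0},
    {"fingers": 1,"dx": 3,"dy": 0,"dz": -0.4,"rx": 0,"ry": 0,"rz": 0}
  ]
}}

```text
time_s: 8.35
ee_pos: [597.8, -150.7, 32.5]
tcp_rot: [0.0, 0.729, 0.685, -0.0]
force: [-0.5, -4.4, 4.5]
grip_width: 0.38
gripper_force: 40.0
```

Call:
{"op": "step_arm", "data": {
  "increments": [
    {"fingers": 1,"dx": 0.2,"dy": 0,"dz": -0.6,"rx": 0,"ry": 0,"rz": 0},
    {"fingers": 1,"dx": 0.4,"dy": 0,"dz": -0.9,"rx": 0,"ry": 0,"rz": 0},
    {"fingers": 1,"dx": 0.6,"dy": 0,"dz": -0.9,"rx": 0,"ry": 0,"rz": 0},
    {"fingers": 1,"dx": 0.8,"dy": 0,"dz": -0.9,"rx": 0,"ry": 0,"rz": 0},
    {"fingers": 1,"dx": 1,"dy": 0,"dz": -0.9,"rx": 0,"ry": 0,"rz": 0}
  ]
}}

```text
time_s: 8.77
ee_pos: [597.1, -148.9, 32.5]
tcp_rot: [-0.001, 0.729, 0.685, -0.0]
force: [0.9, -1.3, -0.1]
grip_width: 0.382
gripper_force: 40.0
```

Call:
{"op": "step_arm", "data": {
  "increments": [
    {"fingers": 1,"dx": 0.3,"dy": 0,"dz": -0.2,"rx": 0,"ry": 0,"rz": 0},
    {"fingers": 1,"dx": 0.6,"dy": 0,"dz": -0.2,"rx": 0,"ry": 0,"rz": 0},
    {"fingers": 1,"dx": 0.9,"dy": 0,"dz": -0.2,"rx": 0,"ry": 0,"rz": 0},
    {"fingers": 1,"dx": 1,"dy": 0,"dz": -0.2,"rx": 0,"ry": 0,"rz": 0}
  ]
}}

```text
time_s: 9.1
ee_pos: [596.9, -147.9, 32.6]
tcp_rot: [-0.001, 0.729, 0.685, -0.0]
force: [-0.4, -0.4, -5.0]
grip_width: 0.379
gripper_force: 40.0
```

Call:
{"op": "step_arm", "data": {
  "increments": [
    {"fingers": 1,"dx": 0.2,"dy": 0,"dz": 0,"rx": 0,"ry": 0,"rz": 0},
    {"fingers": 1,"dx": 0.4,"dy": 0,"dz": 0,"rx": 0,"ry": 0,"rz": 0},
    {"fingers": 1,"dx": 0.5,"dy": 0,"dz": 0,"rx": 0,"ry": 0,"rz": 0}
  ]
}}

```text
time_s: 9.35
ee_pos: [597.7, -147.9, 33.3]
tcp_rot: [-0.0, 0.729, 0.685, -0.0]
force: [0.1, -0.7, -4.4]
grip_width: 0.383
gripper_force: 40.0
```

Call:
{"op": "step_arm", "data": {
  "increments": [
    {"fingers": 1,"dx": 0.3,"dy": 0,"dz": 0,"rx": 0,"ry": 0,"rz": 0},
    {"fingers": 1,"dx": 0.6,"dy": 0,"dz": 0,"rx": 0,"ry": 0,"rz": 0},
    {"fingers": 1,"dx": 0.8,"dy": 0,"dz": 0,"rx": 0,"ry": 0,"rz": 0},
    {"fingers": 1,"dx": 0.8,"dy": 0,"dz": 0,"rx": 0,"ry": 0,"rz": 0}
  ]
}}

```text
time_s: 9.68
ee_pos: [598.0, -147.3, 33.6]
tcp_rot: [-0.0, 0.729, 0.685, 0.0]
force: [-0.6, 0.1, -3.7]
grip_width: 0.382
gripper_force: 40.0
```

Call:
{"op": "step_arm", "data": {
  "increments": [
    {"fingers": 1,"dx": 0.2,"dy": 0,"dz": 0,"rx": 0,"ry": 0,"rz": 0},
    {"fingers": 1,"dx": 0.4,"dy": 0,"dz": 0,"rx": 0,"ry": 0,"rz": 0},
    {"fingers": 1,"dx": 0.5,"dy": 0,"dz": 0,"rx": 0,"ry": 0,"rz": 0},
    {"fingers": 1,"dx": 0.5,"dy": 0,"dz": 0,"rx": 0,"ry": 0,"rz": 0}
  ]
}}

```text
time_s: 10.02
ee_pos: [598.0, -146.8, 33.5]
tcp_rot: [-0.0, 0.729, 0.685, 0.0]
force: [0.2, -0.4, -3.8]
grip_width: 0.383
gripper_force: 40.0
```

Call:
{"op": "step_arm", "data": {
  "increments": [
    {"fingers": 1,"dx": 0.2,"dy": 0,"dz": 0,"rx": 0,"ry": 0,"rz": 0},
    {"fingers": 1,"dx": 0.4,"dy": 0,"dz": 0,"rx": 0,"ry": 0,"rz": 0},
    {"fingers": 1,"dx": 0.6,"dy": 0,"dz": 0,"rx": 0,"ry": 0,"rz": 0},
    {"fingers": 1,"dx": 0.6,"dy": 0,"dz": 0,"rx": 0,"ry": 0,"rz": 0}
  ]
}}

```text
time_s: 10.35
ee_pos: [598.1, -146.2, 33.5]
tcp_rot: [-0.0, 0.729, 0.685, 0.0]
force: [-0.4, 0.2, -3.0]
grip_width: 0.376
gripper_force: 40.0
```

Call:
{"op": "step_arm", "data": {
  "increments": [
    {"fingers": 1,"dx": 0.2,"dy": 0,"dz": 0,"rx": 0,"ry": 0,"rz": 0},
    {"fingers": 1,"dx": 0.4,"dy": 0,"dz": 0,"rx": 0,"ry": 0,"rz": 0},
    {"fingers": 1,"dx": 0.4,"dy": 0,"dz": 0,"rx": 0,"ry": 0,"rz": 0}
  ]
}}

```text
time_s: 10.6
ee_pos: [598.1, -145.9, 33.6]
tcp_rot: [0.0, 0.729, 0.685, 0.0]
force: [-0.2, -0.1, -3.6]
grip_width: 0.381
gripper_force: 40.0
```

Call:
{"op": "step_arm", "data": {
  "increments": [
    {"fingers": 1,"dx": 0.2,"dy": 0,"dz": 0,"rx": 0,"ry": 0,"rz": 0},
    {"fingers": 1,"dx": 0.4,"dy": 0,"dz": 0,"rx": 0,"ry": 0,"rz": 0},
    {"fingers": 1,"dx": 0.5,"dy": 0,"dz": 0,"rx": 0,"ry": 0,"rz": 0},
    {"fingers": 1,"dx": 0.5,"dy": 0,"dz": 0,"rx": 0,"ry": 0,"rz": 0}
  ]
}}

```text
time_s: 10.93
ee_pos: [598.2, -145.7, 33.6]
tcp_rot: [0.0, 0.729, 0.685, -0.0]
force: [-0.6, -1.3, -2.9]
grip_width: 0.381
gripper_force: 40.0
```

Call:
{"op": "step_arm", "data": {
  "increments": [
    {"fingers": 1,"dx": 0.2,"dy": 0,"dz": 0,"rx": 0,"ry": 0,"rz": 0},
    {"fingers": 1,"dx": 0.4,"dy": 0,"dz": 0,"rx": 0,"ry": 0,"rz": 0},
    {"fingers": 1,"dx": 0.4,"dy": 0,"dz": 0,"rx": 0,"ry": 0,"rz": 0},
    {"fingers": 1,"dx": 0.4,"dy": 0,"dz": 0,"rx": 0,"ry": 0,"rz": 0}
  ]
}}

```text
time_s: 11.27
ee_pos: [598.2, -145.4, 33.6]
tcp_rot: [0.0, 0.729, 0.685, -0.0]
force: [-0.4, -2.1, -3.4]
grip_width: 0.376
gripper_force: 40.0
```

Call:
{"op": "step_arm", "data": {
  "increments": [
    {"fingers": 1,"dx": 0.2,"dy": 0,"dz": 0,"rx": 0,"ry": 0,"rz": 0},
    {"fingers": 1,"dx": 0.4,"dy": 0,"dz": 0,"rx": 0,"ry": 0,"rz": 0},
    {"fingers": 1,"dx": 0.4,"dy": 0,"dz": 0,"rx": 0,"ry": 0,"rz": 0},
    {"fingers": 1,"dx": 0.4,"dy": 0,"dz": 0,"rx": 0,"ry": 0,"rz": 0}
  ]
}}

```text
time_s: 11.6
ee_pos: [598.2, -145.1, 33.7]
tcp_rot: [0.0, 0.729, 0.685, -0.0]
force: [-1.1, -3.8, -3.5]
grip_width: 0.383
gripper_force: 40.0
```

Call:
{"op": "step_arm", "data": {
  "increments": [
    {"fingers": 1,"dx": 0.2,"dy": 0,"dz": 0,"rx": 0,"ry": 0,"rz": 0},
    {"fingers": 1,"dx": 0.4,"dy": 0,"dz": 0,"rx": 0,"ry": 0,"rz": 0},
    {"fingers": 1,"dx": 0.4,"dy": 0,"dz": 0,"rx": 0,"ry": 0,"rz": 0},
    {"fingers": 1,"dx": 0.4,"dy": 0,"dz": 0,"rx": 0,"ry": 0,"rz": 0}
  ]
}}

```text
time_s: 11.93
ee_pos: [598.3, -144.9, 33.7]
tcp_rot: [0.001, 0.729, 0.685, -0.0]
force: [-0.5, -5.0, -3.9]
grip_width: 0.384
gripper_force: 40.0
```

One more small push for about 6 N, held.

Call:
{"op": "step_arm", "data": {
  "increments": [
    {"fingers": 1,"dx": 0.2,"dy": 0,"dz": 0,"rx": 0,"ry": 0,"rz": 0},
    {"fingers": 1,"dx": 0.3,"dy": 0,"dz": 0,"rx": 0,"ry": 0,"rz": 0},
    {"fingers": 1,"dx": 0.3,"dy": 0,"dz": 0,"rx": 0,"ry": 0,"rz": 0},
    {"fingers": 1,"dx": 0.3,"dy": 0,"dz": 0,"rx": 0,"ry": 0,"rz": 0},
    {"fingers": 1,"dx": 0.3,"dy": 0,"dz": 0,"rx": 0,"ry": 0,"rz": 0},
    {"fingers": 1,"dx": 0.3,"dy": 0,"dz": 0,"rx": 0,"ry": 0,"rz": 0}
  ]
}}

```text
time_s: 12.43
ee_pos: [598.3, -144.9, 33.7]
tcp_rot: [0.001, 0.729, 0.685, -0.0]
force: [-0.9, -5.6, -4.1]
grip_width: 0.375
gripper_force: 40.0
```

Call:
{"op": "step_arm", "data": {
  "increments": [
    {"fingers": 1,"dx": 0,"dy": 0,"dz": 0.3,"rx": 0,"ry": 0,"rz": 0},
    {"fingers": 1,"dx": 0,"dy": 0,"dz": 0.6,"rx": 0,"ry": 0,"rz": 0},
    {"fingers": 1,"dx": 0,"dy": 0,"dz": 0.9,"rx": 0,"ry": 0,"rz": 0},
    {"fingers": 1,"dx": 0,"dy": 0,"dz": 1.2,"rx": 0,"ry": 0,"rz": 0},
    {"fingers": 1,"dx": 0,"dy": 0,"dz": 1.4,"rx": 0,"ry": 0,"rz": 0},
    {"fingers": 1,"dx": 0,"dy": 0,"dz": 1.4,"rx": 0,"ry": 0,"rz": 0},
    {"fingers": 1,"dx": 0,"dy": 0,"dz": 1.4,"rx": 0,"ry": 0,"rz": 0}
  ]
}}

```text
time_s: 13.02
ee_pos: [598.6, -144.9, 32.9]
tcp_rot: [0.001, 0.729, 0.685, -0.0]
force: [-1.2, -5.5, -1.6]
grip_width: 0.381
gripper_force: 40.0
```

Call:
{"op": "step_arm", "data": {
  "increments": [
    {"fingers": 1,"dx": -0.3,"dy": 0,"dz": 0.4,"rx": 0,"ry": 0,"rz": 0},
    {"fingers": 1,"dx": -0.5,"dy": 0,"dz": 0.5,"rx": 0,"ry": 0,"rz": 0},
    {"fingers": 1,"dx": -0.5,"dy": 0,"dz": 0.6,"rx": 0,"ry": 0,"rz": 0},
    {"fingers": 1,"dx": -0.5,"dy": 0,"dz": 0.6,"rx": 0,"ry": 0,"rz": 0},
    {"fingers": 1,"dx": -0.5,"dy": 0,"dz": 0.6,"rx": 0,"ry": 0,"rz": 0}
  ]
}}

```text
time_s: 13.43
ee_pos: [598.7, -145.0, 32.6]
tcp_rot: [0.001, 0.729, 0.685, -0.0]
force: [-1.4, -5.0, 1.7]
grip_width: 0.379
gripper_force: 40.0
```

Call:
{"op": "step_arm", "data": {
  "increments": [
    {"fingers": 0,"dx": 0,"dy": 0,"dz": 0,"rx": 0,"ry": 0,"rz": 0},
    {"fingers": -0.5,"dx": 0,"dy": 0,"dz": 0,"rx": 0,"ry": 0,"rz": 0},
    {"fingers": -0.5,"dx": 0,"dy": 0,"dz": 0,"rx": 0,"ry": 0,"rz": 0},
    {"fingers": -0.5,"dx": 0,"dy": 0,"dz": 0,"rx": 0,"ry": 0,"rz": 0},
    {"fingers": -0.5,"dx": 0,"dy": 0,"dz": 0,"rx": 0,"ry": 0,"rz": 0}
  ]
}}

```text
time_s: 13.85
ee_pos: [598.3, -143.7, 31.5]
tcp_rot: [-0.0, 0.729, 0.685, 0.0]
force: [-1.1, 0.0, -0.3]
grip_width: 0.697
gripper_force: 0.0
```

Call:
{"op": "step_arm", "data": {
  "increments": [
    {"fingers": -0.5,"dx": 0,"dy": 0,"dz": -10,"rx": 0,"ry": 0,"rz": 0},
    {"fingers": -0.5,"dx": 0,"dy": 0,"dz": -40,"rx": 0,"ry": 0,"rz": 0},
    {"fingers": -0.5,"dx": 0,"dy": 0,"dz": -75,"rx": 0,"ry": 0,"rz": 0},
    {"fingers": -0.5,"dx": 0,"dy": 0,"dz": -105,"rx": 0,"ry": 0,"rz": 0},
    {"fingers": -0.5,"dx": -10,"dy": 0,"dz": -120,"rx": 0,"ry": 0,"rz": 0},
    {"fingers": -0.5,"dx": -10,"dy": 0,"dz": -120,"rx": 0,"ry": 0,"rz": 0},
    {"fingers": -0.5,"dx": -10,"dy": 0,"dz": -120,"rx": 0,"ry": 0,"rz": 0},
    {"fingers": -0.5,"dx": -10,"dy": 0,"dz": -120,"rx": 0,"ry": 0,"rz": 0},
    {"fingers": -0.5,"dx": -10,"dy": 0,"dz": -120,"rx": 0,"ry": 0,"rz": 0},
    {"fingers": -0.5,"dx": -10,"dy": 0,"dz": -120,"rx": 0,"ry": 0,"rz": 0}
  ]
}}

```text
time_s: 14.68
ee_pos: [596.2, -153.5, 149.3]
tcp_rot: [-0.002, 0.729, 0.685, -0.001]
force: [1.1, 0.3, 0.7]
grip_width: 0.753
gripper_force: 0.0
```

```bash
python3 - <<'E'
from h import *
import pickle
np.set_printoptions(precision=3,suppress=True)
s=robot.observe();c=calibration("wrist");im=read_camera("wrist");pickle.dump(c,open("c6.pkl","wb"))
print(s['ee_pos'],s['tcp_rot'],s['force'],s['time_s'])
cv2.imwrite("pics/w6.png",im);cv2.imwrite("pics/z6.png",cv2.resize(im[0:220,180:400],None,fx=2.7,fy=2.7,interpolation=2))
E
```

```text
[ 596.17  -153.488  149.269] [-0.002  0.729  0.685 -0.001] [1.078 0.3   0.718] 14.6833
```

View pics/z6.png

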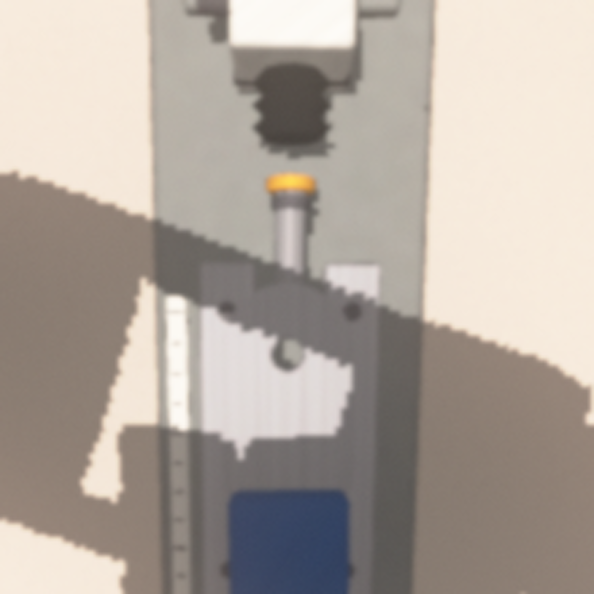

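The fork straddles the eye; the bore at full-frame (286.7,130.7) shows the lit eye hole beneath. The blue block lies along the rails.

```bash
python3 - <<'E'
from h import *
import pickle
np.set_printoptions(precision=2,suppress=True)
c=pickle.load(open("c6.pkl","rb"))
print("bore",onz(c,(286.7,130.7),52),"blk",onz(c,(180+230/2.7,500/2.7),64),onz(c,(180+349/2.7,500/2.7),64),robot.observe()['ee_pos'])
print("bottle",onz(calibration("scene"),(363,312),0),onz(calibration("side"),(319,335),0))
E
```

```text
bore [602.4  -88.08  52.  ] blk [ 583.03 -128.58   64.  ] [ 617.52 -130.68   64.  ] [ 596.42 -153.59  149.53]
bottle [ 496.21 -412.65    0.  ] [ 495.45 -409.23    0.  ]
```

Call:
{"op": "step_arm", "data": {
  "increments": [
    {"fingers": -0.5,"dx": -30,"dy": -3,"dz": -5,"rx": 0,"ry": 0,"rz": 0},
    {"fingers": -0.5,"dx": -65,"dy": -7,"dz": -10,"rx": 0,"ry": 0,"rz": 0},
    {"fingers": -0.5,"dx": -100,"dy": -11,"dz": -10,"rx": 0,"ry": 0,"rz": 0},
    {"fingers": -0.5,"dx": -135,"dy": -15,"dz": -10,"rx": 0,"ry": 0,"rz": 0},
    {"fingers": -0.5,"dx": -165,"dy": -18,"dz": -10,"rx": 0,"ry": 0,"rz": 0},
    {"fingers": -0.5,"dx": -170,"dy": -20,"dz": -10,"rx": 0,"ry": 0,"rz": 0},
    {"fingers": -0.5,"dx": -170,"dy": -20,"dz": -10,"rx": 0,"ry": 0,"rz": 0},
    {"fingers": -0.5,"dx": -170,"dy": -20,"dz": -10,"rx": 0,"ry": 0,"rz": 0},
    {"fingers": -0.5,"dx": -170,"dy": -20,"dz": -10,"rx": 0,"ry": 0,"rz": 0},
    {"fingers": -0.5,"dx": -170,"dy": -20,"dz": -10,"rx": 0,"ry": 0,"rz": 0}
  ]
}}

```text
time_s: 15.57
ee_pos: [567.4, -321.0, 161.3]
tcp_rot: [-0.0, 0.728, 0.686, 0.0]
force: [0.2, -0.4, 0.6]
grip_width: 0.749
gripper_force: 0.0
```

```bash
python3 - <<'E'
from h import *
np.set_printoptions(precision=3,suppress=True)
s=robot.observe();c=calibration("wrist");im=read_camera("wrist");cv2.imwrite("pics/w7.png",im)
print(s['ee_pos'],s['tcp_rot'],s['time_s'])
m=mask(im,(0,120,60),(8,255,255))|mask(im,(172,120,60),(180,255,255))
for k in cv2.findContours(m,0,2)[0]:
  if cv2.contourArea(k)>40:
    e=cv2.minEnclosingCircle(k);print(cv2.contourArea(k),e,cv2.boundingRect(k),onz(c,e[0],84),onz(c,e[0],72))
E
```

```text
[ 567.436 -320.983  161.264] [-0.     0.728  0.686  0.   ] 15.5667
305.0 ((390.0, 371.5), 14.705541610717773) (378, 360, 25, 21) [ 651.634 -464.593   84.   ] [ 655.396 -474.403   72.   ]
615.5 ((544.6666870117188, 219.5), 22.620750427246094) (523, 198, 37, 40) [ 770.311 -334.82    84.   ] [ 779.635 -338.548   72.   ]
331.0 ((278.0, 156.75), 10.957403182983398) (268, 146, 21, 22) [ 566.131 -274.165   84.   ] [ 565.886 -275.05    72.   ]
122.0 ((441.5, 108.0), 10.111974716186523) (439, 98, 8, 21) [ 686.307 -246.343   84.   ] [ 691.694 -245.924   72.   ]
674.0 ((519.0, 102.0), 41.76132583618164) (479, 90, 81, 26) [ 741.847 -245.491   84.   ] [ 749.837 -245.032   72.   ]
155.0 ((454.5, 104.5), 19.65970230102539) (448, 85, 11, 40) [ 695.558 -244.466   84.   ] [ 701.379 -243.959   72.   ]
```

Call:
{"op": "step_arm", "data": {
  "increments": [
    {"fingers": -0.5,"dx": 25,"dy": -2,"dz": 10,"rx": 0,"ry": 0,"rz": 0},
    {"fingers": -0.5,"dx": 46.4,"dy": -4.1,"dz": 30,"rx": 0,"ry": 0,"rz": 0},
    {"fingers": -0.5,"dx": 46.4,"dy": -4.1,"dz": 50,"rx": 0,"ry": 0,"rz": 0},
    {"fingers": -0.5,"dx": 46.4,"dy": -4.1,"dz": 70,"rx": 0,"ry": 0,"rz": 0},
    {"fingers": -0.5,"dx": 46.4,"dy": -4.1,"dz": 85,"rx": 0,"ry": 0,"rz": 0},
    {"fingers": -0.5,"dx": 46.4,"dy": -4.1,"dz": 93,"rx": 0,"ry": 0,"rz": 0},
    {"fingers": -0.5,"dx": 46.4,"dy": -4.1,"dz": 96,"rx": 0,"ry": 0,"rz": 0},
    {"fingers": -0.5,"dx": 46.4,"dy": -4.1,"dz": 96,"rx": 0,"ry": 0,"rz": 0},
    {"fingers": -0.5,"dx": 46.4,"dy": -4.1,"dz": 96,"rx": 0,"ry": 0,"rz": 0},
    {"fingers": -0.5,"dx": 46.4,"dy": -4.1,"dz": 96,"rx": 0,"ry": 0,"rz": 0}
  ]
}}

```text
time_s: 16.45
ee_pos: [566.9, -276.8, 67.1]
tcp_rot: [0.001, 0.729, 0.685, 0.0]
force: [0.1, 0.1, 0.5]
grip_width: 0.753
gripper_force: 0.0
```

Call:
{"op": "step_arm", "data": {
  "increments": [
    {"fingers": -0.5,"dx": 0,"dy": 0,"dz": 1,"rx": 0,"ry": 0,"rz": 0},
    {"fingers": -0.5,"dx": 0,"dy": 0,"dz": 2,"rx": 0,"ry": 0,"rz": 0},
    {"fingers": -0.5,"dx": 0,"dy": 0,"dz": 2,"rx": 0,"ry": 0,"rz": 0},
    {"fingers": -0.5,"dx": 0,"dy": 0,"dz": 2,"rx": 0,"ry": 0,"rz": 0},
    {"fingers": -0.5,"dx": 0,"dy": 0,"dz": 2,"rx": 0,"ry": 0,"rz": 0}
  ]
}}

```text
time_s: 16.87
ee_pos: [565.9, -276.3, 63.6]
tcp_rot: [0.0, 0.729, 0.685, 0.0]
force: [-0.1, -0.4, -0.6]
grip_width: 0.749
gripper_force: 0.0
```

Call:
{"op": "step_arm", "data": {
  "increments": [
    {"fingers": -0.5,"dx": 1.5,"dy": 0.3,"dz": 0.5,"rx": 0,"ry": 0,"rz": 0},
    {"fingers": -0.5,"dx": 1.5,"dy": 0.3,"dz": 0.5,"rx": 0,"ry": 0,"rz": 0},
    {"fingers": 1,"dx": 1.5,"dy": 0.3,"dz": 0.5,"rx": 0,"ry": 0,"rz": 0},
    {"fingers": 1,"dx": 1.5,"dy": 0.3,"dz": 0.5,"rx": 0,"ry": 0,"rz": 0},
    {"fingers": 1,"dx": 1.5,"dy": 0.3,"dz": 0.5,"rx": 0,"ry": 0,"rz": 0},
    {"fingers": 1,"dx": 1.5,"dy": 0.3,"dz": 0.5,"rx": 0,"ry": 0,"rz": 0},
    {"fingers": 1,"dx": 1.5,"dy": 0.3,"dz": 0.5,"rx": 0,"ry": 0,"rz": 0},
    {"fingers": 1,"dx": 1.5,"dy": 0.3,"dz": 0.5,"rx": 0,"ry": 0,"rz": 0},
    {"fingers": 1,"dx": 1.5,"dy": 0.3,"dz": 0.5,"rx": 0,"ry": 0,"rz": 0},
    {"fingers": 1,"dx": 1.5,"dy": 0.3,"dz": 0.5,"rx": 0,"ry": 0,"rz": 0}
  ],
  "grip_force": 20
}}

```text
time_s: 17.7
ee_pos: [566.2, -274.7, 63.0]
tcp_rot: [-0.0, 0.729, 0.685, -0.0]
force: [-0.5, 1.0, 0.2]
grip_width: 0.222
gripper_force: 0.0
```

Call:
{"op": "step_arm", "data": {
  "increments": [
    {"fingers": 1,"dx": 0,"dy": 0,"dz": 0,"rx": 0,"ry": 0,"rz": 0},
    {"fingers": 1,"dx": 0,"dy": 0,"dz": 0,"rx": 0,"ry": 0,"rz": 0},
    {"fingers": 1,"dx": 0,"dy": 0,"dz": 0,"rx": 0,"ry": 0,"rz": 0}
  ]
}}

```text
time_s: 17.95
ee_pos: [566.2, -274.7, 63.0]
tcp_rot: [-0.0, 0.729, 0.685, -0.0]
force: [-0.8, 0.7, 0.3]
grip_width: 0.165
gripper_force: 20.0
```

Call:
{"op": "step_arm", "data": {
  "increments": [
    {"fingers": 1,"dx": 0,"dy": 0,"dz": -8,"rx": 0,"ry": 0,"rz": 0},
    {"fingers": 1,"dx": 0,"dy": 0,"dz": -22,"rx": 0,"ry": 0,"rz": 0},
    {"fingers": 1,"dx": 0,"dy": 0,"dz": -40,"rx": 0,"ry": 0,"rz": 0},
    {"fingers": 1,"dx": 0,"dy": 0,"dz": -58,"rx": 0,"ry": 0,"rz": 0},
    {"fingers": 1,"dx": 10,"dy": 2,"dz": -68,"rx": 0,"ry": 0,"rz": 0},
    {"fingers": 1,"dx": 35,"dy": 7,"dz": -68,"rx": 0,"ry": 0,"rz": 0},
    {"fingers": 1,"dx": 65,"dy": 12,"dz": -68,"rx": 0,"ry": 0,"rz": 0},
    {"fingers": 1,"dx": 95,"dy": 18,"dz": -68,"rx": 0,"ry": 0,"rz": 0},
    {"fingers": 1,"dx": 120,"dy": 23,"dz": -68,"rx": 0,"ry": 0,"rz": 0},
    {"fingers": 1,"dx": 130.5,"dy": 24.4,"dz": -68,"rx": 0,"ry": 0,"rz": 0}
  ]
}}

```text
time_s: 18.78
ee_pos: [599.2, -142.0, 131.2]
tcp_rot: [-0.001, 0.728, 0.686, 0.001]
force: [-0.7, -0.5, -0.5]
grip_width: 0.164
gripper_force: 20.0
```

Call:
{"op": "step_arm", "data": {
  "increments": [
    {"fingers": 1,"dx": 0,"dy": 0,"dz": 0,"rx": 0,"ry": 0,"rz": 0},
    {"fingers": 1,"dx": 0,"dy": 0,"dz": 0,"rx": 0,"ry": 0,"rz": 0},
    {"fingers": 1,"dx": 0,"dy": 0,"dz": 0,"rx": 0,"ry": 0,"rz": 0},
    {"fingers": 1,"dx": 0,"dy": 0,"dz": 0,"rx": 0,"ry": 0,"rz": 0},
    {"fingers": 1,"dx": 0,"dy": 0,"dz": 0,"rx": 0,"ry": 0,"rz": 0},
    {"fingers": 1,"dx": 0,"dy": 0,"dz": 0,"rx": 0,"ry": 0,"rz": 0},
    {"fingers": 1,"dx": 0,"dy": 0,"dz": 0,"rx": 0,"ry": 0,"rz": 0},
    {"fingers": 1,"dx": 0,"dy": 0,"dz": 0,"rx": 0,"ry": 0,"rz": 0}
  ]
}}

```text
time_s: 19.45
ee_pos: [598.6, -146.5, 131.0]
tcp_rot: [-0.0, 0.729, 0.685, -0.0]
force: [0.6, 0.0, -0.9]
grip_width: 0.16
gripper_force: 20.0
```

```bash
python3 - <<'E'
from h import *
import pickle
np.set_printoptions(precision=3,suppress=True)
s=robot.observe();c=calibration("wrist");im=read_camera("wrist");pickle.dump(c,open("c8.pkl","wb"))
print(s['ee_pos'],s['tcp_rot'],s['force'],s['time_s'],s['grip_width'])
cv2.imwrite("pics/w8.png",im)
cv2.imwrite("pics/z8.png",np.hstack([cv2.resize(im[90:190,240:330],None,fx=5,fy=5,interpolation=2),cv2.resize(im[90:340,210:360],None,fx=2,fy=2)]))
E
```

```text
[ 598.586 -146.523  131.009] [-0.     0.729  0.685 -0.   ] [ 0.565  0.026 -0.903] 19.45 0.15989448517699253
```

View pics/z8.png

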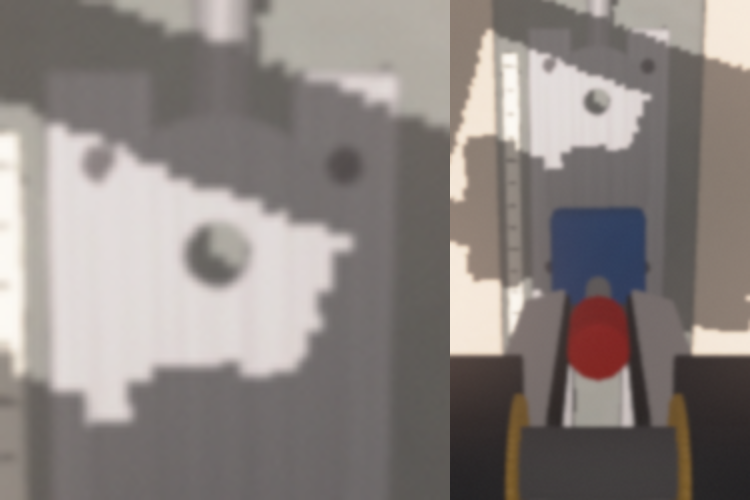

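Bore at full-frame (283.4,140.8). The pin is held upright between the pads: its tip shows at about (284,231) and its head top at about (284,266).

```bash
python3 - <<'E'
from h import *
import pickle
np.set_printoptions(precision=2,suppress=True)
c=pickle.load(open("c8.pkl","rb"));im=cv2.imread("pics/w8.png")
m=mask(im[220:320,250:320],(0,120,40),(8,255,255))|mask(im[220:320,250:320],(172,120,40),(180,255,255))
print(cv2.boundingRect(m))
p=np.array([598.59,-146.52,131.0]);a=2*np.arctan2(.685,.729);X=np.array([np.cos(a),np.sin(a)]);Y=np.array([X[1],-X[0]])
def sh(n,q,z):
  w=onz(c,q,z);d=(w-p)[:2];print(n,w,"tool",d@X,d@Y)
sh("bore",(283.4,140.8),52);sh("tip",(284,231),92);sh("headtop",(284,265.5),152)
x,y,w,h=cv2.boundingRect(m)
sh("head back edge top",(250+x+w/2,220+y+h),152);sh("head front edge bottom",(250+x+w/2,220+y),128)
g=im[125:157,268:300].min(2).astype(float)
E
```

```text
(18, 18, 32, 42)
bore [602.17 -88.45  52.  ] tool 58.18477054405218 -0.037452200614509996
tip [ 598.96 -146.17   92.  ] tool 0.37569953867642947 0.3438128015383776
headtop [ 598.86 -145.9   152.  ] tool 0.6345149115291063 0.23420539000243312
head back edge top [ 598.38 -153.64  152.  ] tool -7.115128370285439 0.23534539855367287
head front edge bottom [ 599.31 -139.42  128.  ] tool 7.133295490713714 0.2770771246059925
```

Call:
{"op": "step_arm", "data": {
  "increments": [
    {"fingers": 1,"dx": 15,"dy": -0.1,"dz": 0,"rx": 0,"ry": 0,"rz": 0},
    {"fingers": 1,"dx": 32,"dy": -0.2,"dz": 5,"rx": 0,"ry": 0,"rz": 0},
    {"fingers": 1,"dx": 48,"dy": -0.3,"dz": 15,"rx": 0,"ry": 0,"rz": 0},
    {"fingers": 1,"dx": 56,"dy": -0.3,"dz": 25,"rx": 0,"ry": 0,"rz": 0},
    {"fingers": 1,"dx": 57.9,"dy": -0.3,"dz": 32,"rx": 0,"ry": 0,"rz": 0},
    {"fingers": 1,"dx": 57.9,"dy": -0.3,"dz": 35,"rx": 0,"ry": 0,"rz": 0},
    {"fingers": 1,"dx": 57.9,"dy": -0.3,"dz": 35,"rx": 0,"ry": 0,"rz": 0},
    {"fingers": 1,"dx": 57.9,"dy": -0.3,"dz": 35,"rx": 0,"ry": 0,"rz": 0},
    {"fingers": 1,"dx": 57.9,"dy": -0.3,"dz": 35,"rx": 0,"ry": 0,"rz": 0},
    {"fingers": 1,"dx": 57.9,"dy": -0.3,"dz": 35,"rx": 0,"ry": 0,"rz": 0}
  ]
}}

```text
time_s: 20.33
ee_pos: [602.5, -89.0, 96.7]
tcp_rot: [0.001, 0.729, 0.685, 0.0]
force: [-0.1, 0.1, -0.5]
grip_width: 0.159
gripper_force: 20.0
```

Call:
{"op": "step_arm", "data": {
  "increments": [
    {"fingers": 1,"dx": 0,"dy": 0,"dz": 0,"rx": 0,"ry": 0,"rz": 0},
    {"fingers": 1,"dx": 0,"dy": 0,"dz": 0,"rx": 0,"ry": 0,"rz": 0},
    {"fingers": 1,"dx": 0,"dy": 0,"dz": 0,"rx": 0,"ry": 0,"rz": 0},
    {"fingers": 1,"dx": 0,"dy": 0,"dz": 0,"rx": 0,"ry": 0,"rz": 0}
  ]
}}

```text
time_s: 20.67
ee_pos: [602.0, -88.4, 96.2]
tcp_rot: [0.0, 0.729, 0.685, 0.0]
force: [-0.7, 0.8, 0.2]
grip_width: 0.166
gripper_force: 20.0
```

Call:
{"op": "step_arm", "data": {
  "increments": [
    {"fingers": 1,"dx": -0.2,"dy": 0,"dz": 2,"rx": 0,"ry": 0,"rz": 0},
    {"fingers": 1,"dx": -0.2,"dy": 0,"dz": 4,"rx": 0,"ry": 0,"rz": 0},
    {"fingers": 1,"dx": -0.2,"dy": 0,"dz": 6,"rx": 0,"ry": 0,"rz": 0},
    {"fingers": 1,"dx": -0.2,"dy": 0,"dz": 8,"rx": 0,"ry": 0,"rz": 0},
    {"fingers": 1,"dx": -0.2,"dy": 0,"dz": 10,"rx": 0,"ry": 0,"rz": 0},
    {"fingers": 1,"dx": -0.2,"dy": 0,"dz": 10,"rx": 0,"ry": 0,"rz": 0},
    {"fingers": 1,"dx": -0.2,"dy": 0,"dz": 10,"rx": 0,"ry": 0,"rz": 0}
  ]
}}

```text
time_s: 21.25
ee_pos: [601.8, -88.3, 85.8]
tcp_rot: [-0.0, 0.729, 0.685, -0.0]
force: [0.0, 0.4, 0.3]
grip_width: 0.167
gripper_force: 20.0
```

Call:
{"op": "step_arm", "data": {
  "increments": [
    {"fingers": 1,"dx": 0,"dy": 0,"dz": 1,"rx": 0,"ry": 0,"rz": 0},
    {"fingers": 1,"dx": 0,"dy": 0,"dz": 2,"rx": 0,"ry": 0,"rz": 0},
    {"fingers": 1,"dx": 0,"dy": 0,"dz": 2,"rx": 0,"ry": 0,"rz": 0},
    {"fingers": 1,"dx": 0,"dy": 0,"dz": 2,"rx": 0,"ry": 0,"rz": 0}
  ]
}}

```text
time_s: 21.58
ee_pos: [602.0, -88.4, 84.0]
tcp_rot: [-0.0, 0.729, 0.685, -0.0]
force: [0.3, 0.6, -1.0]
grip_width: 0.165
gripper_force: 20.0
```

Call:
{"op": "step_arm", "data": {
  "increments": [
    {"fingers": 1,"dx": 0,"dy": 0,"dz": 1,"rx": 0,"ry": 0,"rz": 0},
    {"fingers": 1,"dx": 0,"dy": 0,"dz": 2,"rx": 0,"ry": 0,"rz": 0},
    {"fingers": 1,"dx": 0,"dy": 0,"dz": 3,"rx": 0,"ry": 0,"rz": 0},
    {"fingers": 1,"dx": 0,"dy": 0,"dz": 3.5,"rx": 0,"ry": 0,"rz": 0},
    {"fingers": 1,"dx": 0,"dy": 0,"dz": 3.5,"rx": 0,"ry": 0,"rz": 0}
  ]
}}

```text
time_s: 22.0
ee_pos: [601.8, -88.3, 80.3]
tcp_rot: [-0.0, 0.729, 0.685, -0.0]
force: [-0.2, -0.3, -0.2]
grip_width: 0.162
gripper_force: 20.0
```

Call:
{"op": "step_arm", "data": {
  "increments": [
    {"fingers": 1,"dx": 0,"dy": 0,"dz": 0.6,"rx": 0,"ry": 0,"rz": 0},
    {"fingers": 1,"dx": 0,"dy": 0,"dz": 1.2,"rx": 0,"ry": 0,"rz": 0},
    {"fingers": 1,"dx": 0,"dy": 0,"dz": 1.5,"rx": 0,"ry": 0,"rz": 0},
    {"fingers": 1,"dx": 0,"dy": 0,"dz": 1.5,"rx": 0,"ry": 0,"rz": 0}
  ]
}}

```text
time_s: 22.33
ee_pos: [601.9, -88.4, 79.0]
tcp_rot: [-0.0, 0.729, 0.685, -0.0]
force: [0.8, 0.0, -0.8]
grip_width: 0.163
gripper_force: 20.0
```

Tip now at about z = 40, inside the eye, with no resistance. Continuing.

Call:
{"op": "step_arm", "data": {
  "increments": [
    {"fingers": 1,"dx": 0,"dy": 0,"dz": 1,"rx": 0,"ry": 0,"rz": 0},
    {"fingers": 1,"dx": 0,"dy": 0,"dz": 2,"rx": 0,"ry": 0,"rz": 0},
    {"fingers": 1,"dx": 0,"dy": 0,"dz": 3,"rx": 0,"ry": 0,"rz": 0},
    {"fingers": 1,"dx": 0,"dy": 0,"dz": 4,"rx": 0,"ry": 0,"rz": 0},
    {"fingers": 1,"dx": 0,"dy": 0,"dz": 4,"rx": 0,"ry": 0,"rz": 0}
  ]
}}

```text
time_s: 22.75
ee_pos: [601.7, -88.3, 74.7]
tcp_rot: [-0.0, 0.729, 0.685, -0.0]
force: [-0.6, 0.5, -0.5]
grip_width: 0.165
gripper_force: 20.0
```

Call:
{"op": "step_arm", "data": {
  "increments": [
    {"fingers": 1,"dx": 0,"dy": 0,"dz": 1,"rx": 0,"ry": 0,"rz": 0},
    {"fingers": 1,"dx": 0,"dy": 0,"dz": 2,"rx": 0,"ry": 0,"rz": 0},
    {"fingers": 1,"dx": 0,"dy": 0,"dz": 3,"rx": 0,"ry": 0,"rz": 0},
    {"fingers": 1,"dx": 0,"dy": 0,"dz": 4,"rx": 0,"ry": 0,"rz": 0},
    {"fingers": 1,"dx": 0,"dy": 0,"dz": 5,"rx": 0,"ry": 0,"rz": 0},
    {"fingers": 1,"dx": 0,"dy": 0,"dz": 5,"rx": 0,"ry": 0,"rz": 0}
  ]
}}

```text
time_s: 23.25
ee_pos: [601.8, -88.4, 69.7]
tcp_rot: [-0.0, 0.729, 0.685, -0.0]
force: [0.1, -0.1, -1.3]
grip_width: 0.161
gripper_force: 20.0
```

Call:
{"op": "step_arm", "data": {
  "increments": [
    {"fingers": 1,"dx": 0,"dy": 0,"dz": 1,"rx": 0,"ry": 0,"rz": 0},
    {"fingers": 1,"dx": 0,"dy": 0,"dz": 2,"rx": 0,"ry": 0,"rz": 0},
    {"fingers": 1,"dx": 0,"dy": 0,"dz": 3,"rx": 0,"ry": 0,"rz": 0},
    {"fingers": 1,"dx": 0,"dy": 0,"dz": 4,"rx": 0,"ry": 0,"rz": 0},
    {"fingers": 1,"dx": 0,"dy": 0,"dz": 5,"rx": 0,"ry": 0,"rz": 0},
    {"fingers": 1,"dx": 0,"dy": 0,"dz": 6,"rx": 0,"ry": 0,"rz": 0},
    {"fingers": 1,"dx": 0,"dy": 0,"dz": 7,"rx": 0,"ry": 0,"rz": 0},
    {"fingers": 1,"dx": 0,"dy": 0,"dz": 7,"rx": 0,"ry": 0,"rz": 0}
  ]
}}

```text
time_s: 23.92
ee_pos: [601.8, -88.4, 62.8]
tcp_rot: [-0.0, 0.729, 0.685, -0.0]
force: [-0.3, 0.2, -0.5]
grip_width: 0.167
gripper_force: 20.0
```

Call:
{"op": "step_arm", "data": {
  "increments": [
    {"fingers": 1,"dx": 0,"dy": 0,"dz": 1,"rx": 0,"ry": 0,"rz": 0},
    {"fingers": 1,"dx": 0,"dy": 0,"dz": 2,"rx": 0,"ry": 0,"rz": 0},
    {"fingers": 1,"dx": 0,"dy": 0,"dz": 3,"rx": 0,"ry": 0,"rz": 0},
    {"fingers": 1,"dx": 0,"dy": 0,"dz": 4,"rx": 0,"ry": 0,"rz": 0},
    {"fingers": 1,"dx": 0,"dy": 0,"dz": 5,"rx": 0,"ry": 0,"rz": 0},
    {"fingers": 1,"dx": 0,"dy": 0,"dz": 6,"rx": 0,"ry": 0,"rz": 0},
    {"fingers": 1,"dx": 0,"dy": 0,"dz": 6,"rx": 0,"ry": 0,"rz": 0},
    {"fingers": 1,"dx": 0,"dy": 0,"dz": 6,"rx": 0,"ry": 0,"rz": 0}
  ]
}}

```text
time_s: 24.58
ee_pos: [601.9, -88.4, 56.9]
tcp_rot: [-0.0, 0.729, 0.685, -0.0]
force: [0.0, 0.6, -1.1]
grip_width: 0.163
gripper_force: 20.0
```

Call:
{"op": "step_arm", "data": {
  "increments": [
    {"fingers": 1,"dx": 0,"dy": 0,"dz": 0.5,"rx": 0,"ry": 0,"rz": 0},
    {"fingers": 1,"dx": 0,"dy": 0,"dz": 1,"rx": 0,"ry": 0,"rz": 0},
    {"fingers": 1,"dx": 0,"dy": 0,"dz": 1.4,"rx": 0,"ry": 0,"rz": 0},
    {"fingers": 1,"dx": 0,"dy": 0,"dz": 1.4,"rx": 0,"ry": 0,"rz": 0},
    {"fingers": 1,"dx": 0,"dy": 0,"dz": 1.4,"rx": 0,"ry": 0,"rz": 0}
  ]
}}

```text
time_s: 25.0
ee_pos: [602.0, -88.4, 55.6]
tcp_rot: [-0.0, 0.729, 0.685, -0.0]
force: [0.5, -0.1, -0.5]
grip_width: 0.166
gripper_force: 20.0
```

Call:
{"op": "step_arm", "data": {
  "increments": [
    {"fingers": 1,"dx": 0,"dy": 0,"dz": 0.3,"rx": 0,"ry": 0,"rz": 0},
    {"fingers": 1,"dx": 0,"dy": 0,"dz": 0.6,"rx": 0,"ry": 0,"rz": 0},
    {"fingers": 1,"dx": 0,"dy": 0,"dz": 0.6,"rx": 0,"ry": 0,"rz": 0},
    {"fingers": 1,"dx": 0,"dy": 0,"dz": 0.6,"rx": 0,"ry": 0,"rz": 0}
  ]
}}

```text
time_s: 25.33
ee_pos: [602.0, -88.4, 55.0]
tcp_rot: [-0.0, 0.729, 0.685, 0.0]
force: [-0.3, -0.3, -0.7]
grip_width: 0.17
gripper_force: 20.0
```

Call:
{"op": "step_arm", "data": {
  "increments": [
    {"fingers": 1,"dx": 0,"dy": 0,"dz": 0.4,"rx": 0,"ry": 0,"rz": 0},
    {"fingers": 1,"dx": 0,"dy": 0,"dz": 0.7,"rx": 0,"ry": 0,"rz": 0},
    {"fingers": 1,"dx": 0,"dy": 0,"dz": 0.7,"rx": 0,"ry": 0,"rz": 0},
    {"fingers": 1,"dx": 0,"dy": 0,"dz": 0.7,"rx": 0,"ry": 0,"rz": 0},
    {"fingers": 1,"dx": 0,"dy": 0,"dz": 0.7,"rx": 0,"ry": 0,"rz": 0}
  ]
}}

```text
time_s: 25.75
ee_pos: [602.0, -88.4, 55.0]
tcp_rot: [0.0, 0.729, 0.685, 0.0]
force: [-2.8, 0.7, 5.5]
grip_width: 0.163
gripper_force: 20.0
```

The head is on the ear: 5.5 N upward and no further travel. I ease off and release.

Call:
{"op": "step_arm", "data": {
  "increments": [
    {"fingers": 1,"dx": 0,"dy": 0,"dz": -0.5,"rx": 0,"ry": 0,"rz": 0},
    {"fingers": 1,"dx": 0,"dy": 0,"dz": -0.5,"rx": 0,"ry": 0,"rz": 0},
    {"fingers": 0.3,"dx": 0,"dy": 0,"dz": -0.5,"rx": 0,"ry": 0,"rz": 0},
    {"fingers": 0.1,"dx": 0,"dy": 0,"dz": -0.5,"rx": 0,"ry": 0,"rz": 0},
    {"fingers": 0,"dx": 0,"dy": 0,"dz": -0.5,"rx": 0,"ry": 0,"rz": 0},
    {"fingers": 0,"dx": 0,"dy": 0,"dz": -0.5,"rx": 0,"ry": 0,"rz": 0},
    {"fingers": 0,"dx": 0,"dy": 0,"dz": -0.5,"rx": 0,"ry": 0,"rz": 0}
  ]
}}

```text
time_s: 26.33
ee_pos: [601.9, -88.4, 54.5]
tcp_rot: [-0.0, 0.729, 0.685, -0.0]
force: [0.1, 0.4, 0.7]
grip_width: 0.48
gripper_force: 0.0
```

Call:
{"op": "step_arm", "data": {
  "increments": [
    {"fingers": 0,"dx": 0,"dy": 0,"dz": -8,"rx": 0,"ry": 0,"rz": 0},
    {"fingers": 0,"dx": 0,"dy": 0,"dz": -25,"rx": 0,"ry": 0,"rz": 0},
    {"fingers": 0,"dx": 0,"dy": 0,"dz": -50,"rx": 0,"ry": 0,"rz": 0},
    {"fingers": 0,"dx": 0,"dy": 0,"dz": -80,"rx": 0,"ry": 0,"rz": 0},
    {"fingers": 0,"dx": -20,"dy": 0,"dz": -100,"rx": 0,"ry": 0,"rz": 0},
    {"fingers": 0,"dx": -50,"dy": 0,"dz": -100,"rx": 0,"ry": 0,"rz": 0},
    {"fingers": 0,"dx": -60,"dy": 0,"dz": -100,"rx": 0,"ry": 0,"rz": 0},
    {"fingers": 0,"dx": -60,"dy": 0,"dz": -100,"rx": 0,"ry": 0,"rz": 0},
    {"fingers": 0,"dx": -60,"dy": 0,"dz": -100,"rx": 0,"ry": 0,"rz": 0},
    {"fingers": 0,"dx": -60,"dy": 0,"dz": -100,"rx": 0,"ry": 0,"rz": 0}
  ]
}}

```text
time_s: 27.17
ee_pos: [597.4, -147.0, 153.7]
tcp_rot: [-0.001, 0.729, 0.685, -0.0]
force: [0.7, 0.3, 0.3]
grip_width: 0.503
gripper_force: 0.0
```

```bash
python3 - <<'E'
from h import *
np.set_printoptions(precision=2,suppress=True)
s=robot.observe();c=calibration("wrist");im=read_camera("wrist");cv2.imwrite("pics/w9.png",im)
print(s['ee_pos'],s['force'],s['time_s'],s['grip_width'])
m=mask(im,(0,120,40),(8,255,255))|mask(im,(172,120,40),(180,255,255))
for k in cv2.findContours(m,0,2)[0]:
  if cv2.contourArea(k)>100:
    e=cv2.minEnclosingCircle(k);print(e,cv2.boundingRect(k),onz(c,e[0],64))
C=[];P=[]
for n in("scene","side"):
  i=read_camera(n);m=mask(i,(0,120,80),(8,255,255));cc=calibration(n)
  u=cc['R']@np.array([602,-88,64])+cc['t'];u=np.array([u[0]/u[2]*cc['fx']+cc['cx'],u[1]/u[2]*cc['fy']+cc['cy']])
  v,w=np.nonzero(m);ok=np.hypot(w-u[0],v-u[1])<15
  if ok.any(): P.append((w[ok].mean(),v[ok].mean()));C.append(cc)
  print(n,u,ok.sum())
if len(C)==2:print("head centre",tri(C,P))
E
```

```text
[ 597.43 -147.04  153.67] [0.7  0.3  0.31] 27.1667 0.5026852289935969
((285.4444580078125, 139.8333282470703), 10.456496238708496) (275, 130, 21, 21) [602.41 -88.49  64.  ]
scene [298.23 187.66] 45
side [312.88 193.68] 59
head centre [603.1  -88.32  63.97]
```

The head centre is at z = 64 mm (expected 52 + 12) and over the bore, so I hand in.

```bash
python3 -c "
from rig import robot
print(robot.finish_job())"
```

```text
the job is handed in; nothing more can be done
None
```

The job is handed in at about 27 s: the grip was seated on the load cell's eye at about 5.6 N measured, and the clevis pin is through with its head on the upper ear and released; the hand-in returned no verdict.

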